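Put the fallen terminal box back in its row

ROBOT

A 6-joint arm with a two-finger parallel gripper is mounted at the origin on the work surface. World frame = base frame: x ahead of the robot, y to its left, z up, the work surface at z = 0. Lengths are in mm, angles in rad, forces in N, time in s.
With the tool pointing down it reaches from about 350 to 775 mm from the base axis. Payload 7.3 kg.
Tool frame: the origin (TCP) lies at the very end of the fingers, on their centre line; the grasp point (between the pads) lies 19 mm behind it (bot.grip_point_offset is the distance from the TCP to the grasp point, in mm); z points along the fingers, y is the line along which they close (so a half turn about z gives the same grasp; the last joint's range is limited). The gripper opens to 92 mm and grips with 3 to 60 N. Pads are 19 mm wide; open, the fingers measure 130 mm over their backs; the gripper's body (75 mm by 190 mm) begins 47 mm behind the grasp point.
Start: joints at [-0.146, 0.342, 1.524, -0, 1.275, -0.146], TCP at [525.019, 0.019, 226.741] pointing down, gripper open.
Joint ranges: [-2.53, 2.53], [-0.77, 2.02], [0.04, 2.7], [-1, 4.14], [0.28, 2.66], [-3.11, 3.11]. Speed limits (rad/s): [2.57, 2.57, 3.14, 3.14, 3.14, 3.14].

INTERFACE

Orientations are given as [roll, pitch, yaw] about the fixed x, y, z axes, in that order (R = Rz(yaw) Ry(pitch) Rx(roll)).
In Python, from plant import bot gives the robot as it stands. The module is installed in compiled form; this text tells all that it offers.
- The arm moves only by the shell command python3 -m jog 'ROWS' [OPENING]. ROWS is JSON, a list of rows, each a list of 6 numbers: the shift along the tool's x, y, z in mm, then the turn, a rotation vector about the tool's x, y, z in rad. In form: [[dx, dy, dz, rx, ry, rz], ...]. A call has 1 to 12 rows; each row shifts and turns the commanded pose from where the row before left it, along the tool's axes as they then stand; what a row does not reach is not made up. A row lasts 1/10 s, in which the tool goes at most 50 mm and 8.59 degrees, less where a joint would pass 70% of its speed; a pose out of reach is approached as far as the arm can. A call with a gripper value outside its range is refused whole. OPENING is the opening in per cent of the stroke, from 0 (shut) to 100 (fully open), set as the call begins (- or left out, the last holds). The fingers move at their own pace and stop on an object; the grip force is fixed at half the most. Time passes only in rows, so rows that do not move let the fingers close. It gives the time, the measured TCP pose, the force, the opening and the grip force at its end, in the units of the state.
- bot.get_obs(): the state, without advancing time (a new reading comes with each control period).
- bot.capture(name): name is "scene" or "side" or "wrist"; returns the picture (384x512x3 uint8, red, green, blue); there is no depth.
- bot.camera_model(name): a dict with "fx", "fy", "cx", "cy" (pixels), "dist_coeffs" ([k1, k2, p1, p2, k3] as OpenCV has them; the pictures are not rectified), "position" and "orientation" of the camera in the world; the wrist camera has in their place "T_tool_cam" (4x4, takes a point from camera to tool coordinates, whose origin is the TCP and whose axes are the flange's). Camera axes: x right, y down, z forward; pixel columns grow to the right and rows downward; lengths in mm; the calibration is good to about 2 mm. A picture is of the moment at which its call begins: read the wrist's pose just before it. camera_model takes no time and is no camera call.
- bot.close_job(): hands the job in; it is judged then, once.
Trained networks look in the newest picture that a camera, given by its name, has taken for a name from the list of things; names that differ only in an ending like _2 or _b are one class to them, and where a whole thing is asked for, a point or a joint stands for the part that bears it (a point fixed in the world has none). Each returns a list of dicts, best first, with "p" (0 to 1); they miss things now and then, are a little off and sometimes report something else, mostly with a low value. They report only what shows in the picture. A call takes as long as a camera call. They do not tell look-alikes from the thing itself.
- bot.outline_of(target, camera): "mask" (384x512 bool, what is visible of it) and "pixel" ([column, row] in pixels, amid what is visible of it).
The state is a dict: "time": time; "joint_positions": joint angles; "dq": joint speeds; "tau": joint torques, N m; "tool_pos": TCP position; "tcp_rot": TCP orientation; "contact_force": force on the tool from outside, world axes, zero at the start; "moment": the same for the moment, N m; "grip_width": finger opening in mm; "finger_force": force on a finger pad.
Only numpy, scipy, OpenCV 4.12 (cv2) and the standard library are available. Lean on these libraries where they do the work, as an engineer would, in place of code of your own. Each camera call takes 0.05 s, during which the arm holds its last target. There are 200 camera calls.

TASK

One of the four cream terminal boxes has been left lying on its side, a little to the left of the row of three. Without gripping or lifting it, push it over towards the row so that it stands on its rubber feet with its terminals up, then push it along the bench until it closes up the row: its side against the end box, square with it, and its front flush with the fronts of the others. Push gently, do not shove the row out of its place or disturb the other things on the bench.

Things in the scene. Friction and masses are not known exactly. Their poses are not given: they have to be found in the camera images.
- fallen_box: fallen terminal box, 0.3-0.5 kg: cream case 120 (own x, front to back) x 100 (y) x 56 (z) mm on four 4 mm rubber feet; three terminals 22 mm high on the lid. Origin: middle of the underside at the feet's soles; z out through the lid. Starts lying on its +y side left of the row and nearer the robot, up to 0.25 rad askew: feet towards the row, lid facing away from it, -y side on top
- fallen_box_mid (a point): middle of the fallen box's case, (0, 0, 32) mm in its own frame: 32 mm above the bench when it stands on its feet, 50 mm when it lies on its side. Standing, the lid is 60 mm above the bench, and the box slides on its feet at about 2 to 4 N. Of the fixed instruments on the bench, the power supply (141 mm high) stands beyond and left of the box, the cream meter right of the row
- fallen_box_edge (a point): middle of the lid's edge that is uppermost, 100 mm above the bench, at the start; (0, -50, 60) mm in the box's own frame. Push on the lid just below this edge, towards the row. The terminals are at own x = -34, +18, +40 mm, y = +12 mm (38 mm above the bench while it lies): the upper half of the lid is bare
- fallen_box_pivot (a point): middle of the case's lower edge towards the row, about which it tips; (0, 50, 4) mm in its own frame, on the bench and 56 mm from the lid at the start. Past about 30 degrees it falls onto its feet by itself. Friction with the bench 0.54-0.75: pushed lower than about 65 mm it slides instead. Fingertips drag on the lid as it turns; best let them rise on the arc about this edge
- row_a: upright terminal box of the row, 0.6 kg, with two terminals and a knob: case and feet as the fallen one, lid 60 mm above the bench, 82 mm to the top of its fittings. Origin: middle of the underside; x from front to back (front towards the robot), y to the left along the row. The three stand at 102 mm spacing, 2 mm apart, fronts flush, same yaw, order changing; the end box has the largest y. Loose
- row_b: upright terminal box of the row, 0.6 kg, with two terminals: case and feet as the fallen one, lid 60 mm above the bench, 82 mm to the top of its fittings. Origin: middle of the underside; x from front to back (front towards the robot), y to the left along the row. The three stand at 102 mm spacing, 2 mm apart, fronts flush, same yaw, order changing; the end box has the largest y. Loose
- row_c: upright terminal box of the row, 0.6 kg, with four terminals: case and feet as the fallen one, lid 60 mm above the bench, 82 mm to the top of its fittings. Origin: middle of the underside; x from front to back (front towards the robot), y to the left along the row. The three stand at 102 mm spacing, 2 mm apart, fronts flush, same yaw, order changing; the end box has the largest y. Loose
- multimeter: hand-held meter lying flat, 150 (x) x 75 (y) mm, 42 mm high; loose, leave alone. Origin: middle of the underside
- solder_reel: solder reel standing on its flange, 60 mm across, 44 mm high; loose, leave alone. Origin: middle of the underside
- screwdriver: screwdriver, 170 mm long, lying along its own x; loose, leave alone. Origin: on the bench under the tool
- parts_tray: open grey parts tray 100 (x) x 150 (y) x 30 mm; loose, leave alone. Origin: middle of the underside
Things that resemble listed ones, but are neither listed nor needed, are in the scene too. What is shaped like the fallen_box but green or orange is not meant.

How it is judged:
By the outcome, as a careful person would: the job done as asked, in the order asked, and still so for the second after the job is handed in, with the robot touching nothing.
It also fails if it takes over 51 s, if anything falls off the work surface, if the arm or the gripper's body presses on something with over 40 N, if the wrist force passes 120 N, or if a joint passes its speed limit or range.

## Working session

There is one attempt and no reset: what is moved stays moved. The work goes in short steps, Python scripts to look and compute and a shell command to move; the robot and the scene stay as the last step left them, time stands still between calls to the robot, and variables do not carry over. Pictures are saved under pics/ and viewed, at most 15 in all, crops included, and the job is handed in when it is done.

```bash
mkdir -p pics
cat > h.py <<'E'
import numpy as np, cv2
from plant import bot
from scipy.spatial.transform import Rotation as R
def cam(n):
    m=bot.camera_model(n);K=np.array([[m['fx'],0,m['cx']],[0,m['fy'],m['cy']],[0,0,1.]]);d=np.array(m['dist_coeffs'],float)
    if n=='wrist':
        o=bot.get_obs();T=np.eye(4);T[:3,:3]=R.from_euler('xyz',o['tcp_rot']).as_matrix();T[:3,3]=o['tool_pos'];T=T@np.array(m['T_tool_cam'])
        return K,d,T[:3,:3],T[:3,3]
    o=np.array(m['orientation'],float)
    Rm=o if o.shape==(3,3) else R.from_euler('xyz',o).as_matrix()
    return K,d,Rm,np.array(m['position'],float)
def ray(c,px):
    K,d,Rm,p=c
    u=cv2.undistortPoints(np.array(px,float).reshape(-1,1,2),K,d).reshape(-1,2)
    return p,np.c_[u,np.ones(len(u))]@Rm.T
def onz(c,px,z):
    p,v=ray(c,px);return p+v*((z-p[2])/v[:,2])[:,None]
def proj(c,X):
    K,d,Rm,p=c
    return cv2.projectPoints((np.array(X,float).reshape(-1,3)-p)@Rm,np.zeros(3),np.zeros(3),K,d)[0].reshape(-1,2)
E
python3 - <<'E'
from h import *
print(bot.camera_model('scene')['orientation'])
print(bot.get_obs())
ims=[]
for n in ['scene','side']:
    im=bot.capture(n)[:,:,::-1].copy()
    cv2.imwrite(f'pics/{n}0.png',cv2.resize(im,(800,600)))
    print(n,cam(n)[3])
    for t in ['fallen_box','row_a','row_b','row_c']:
        for r in bot.outline_of(t,n)[:3]: print(n,t,round(r['p'],2),r['pixel'],r['mask'].sum())
E
```

```text
[-2.63563963  0.01473029  2.32313662]
{'time': 0.0, 'joint_positions': array([-1.45957993e-01,  3.42725383e-01,  1.52500313e+00, -7.13070053e-06,
        1.27541165e+00, -1.46013544e-01]), 'dq': array([-0.0005711 , -0.00212717, -0.00038775, -0.00217756,  0.0014842 ,
        0.00091356]), 'tau': array([ 7.61924657e-04, -4.31245601e+01, -2.44219762e+01,  7.17750052e-02,
        5.59406646e-02, -1.04314388e-04]), 'tool_pos': array([5.24594537e+02, 1.01723017e-01, 2.26048435e+02]), 'tcp_rot': array([-3.14006062e+00, -2.18409286e-04,  1.57085379e+00]), 'contact_force': array([ 0.17713389, -0.25733615, -0.15332636]), 'moment': array([ 0.0234193 ,  0.05500747, -0.00716219]), 'finger_force': 0.0, 'grip_width': 91.94084840715513}
scene [1008.49550903  414.86017738 1157.53842971]
scene fallen_box 0.89 [302.4, 318.6] 1439
scene fallen_box 0.86 [309.6, 241.6] 1352
scene fallen_box 0.66 [330.0, 180.8] 1352
scene row_a 0.97 [194.8, 197.2] 1489
scene row_a 0.91 [168.6, 180.6] 1293
scene row_a 0.72 [225.8, 215.4] 1706
scene row_b 0.97 [194.8, 197.2] 1489
scene row_b 0.91 [168.6, 180.6] 1293
scene row_b 0.72 [225.8, 215.4] 1706
scene row_c 0.97 [194.8, 197.2] 1489
scene row_c 0.91 [168.6, 180.6] 1293
scene row_c 0.72 [225.8, 215.4] 1706
side [290.27216057 826.60618497 887.9524512 ]
side fallen_box 0.86 [241.4, 244.8] 1983
side row_a 0.83 [253.7, 141.3] 576
side row_a 0.57 [251.6, 160.4] 912
side row_a 0.57 [240.4, 186.4] 1522
side row_b 0.83 [253.7, 141.3] 576
side row_b 0.57 [251.6, 160.4] 912
side row_b 0.57 [240.4, 186.4] 1522
side row_c 0.83 [253.7, 141.3] 576
side row_c 0.57 [251.6, 160.4] 912
side row_c 0.57 [240.4, 186.4] 1522
```

View pics/scene0.png

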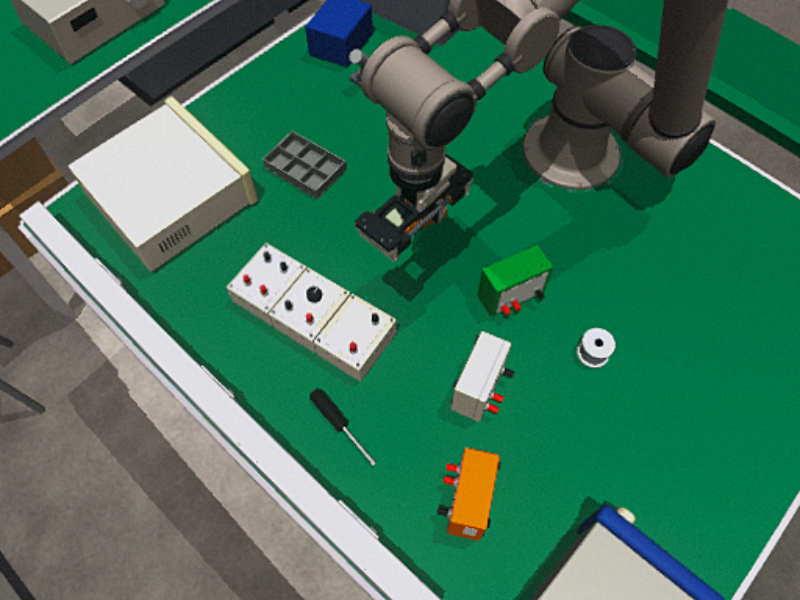

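View pics/side0.png

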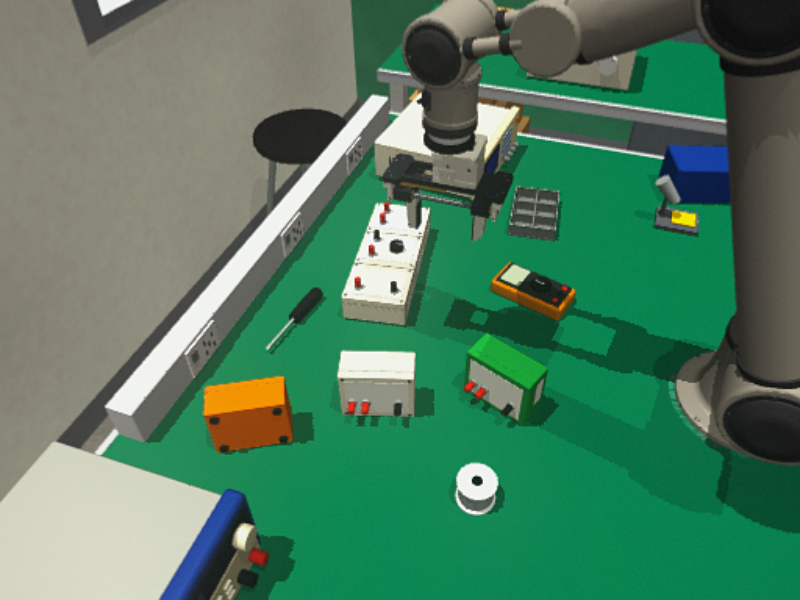

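The scene picture shows the cream fallen box at about (482,375) of 800x600, lid towards the reel. The row is at (245..365, 260..360), with the screwdriver beyond it and the green and orange look-alikes on either side of the fallen box. The side picture agrees, with the fallen box at (377,383) and the row's end box at (378,290). I'll fit the poses by silhouette next.

```bash
cat >> h.py <<'E'
from scipy.optimize import minimize
def boxpts(z0,z1): return np.array([[x,y,z] for x in(-60,60) for y in(-50,50) for z in(z0,z1)],float)
def cyl(x,y,r=6,z0=60,z1=82): return np.array([[x+r*np.cos(a),y+r*np.sin(a),z] for a in np.arange(0,6.28,.8) for z in(z0,z1)])
PARTS=[boxpts(4,60)]+[cyl(x,12) for x in(-34,18,40)]
CASE=[boxpts(4,60)]
def pose(p,lying):
    Rm=R.from_euler('z',p[2]).as_matrix()
    if lying: Rm=Rm@R.from_euler('x',-np.pi/2).as_matrix()
    return Rm,np.array([p[0],p[1],50. if lying else 0.])
def sil(c,p,lying,parts):
    m=np.zeros((384*2,512*2),np.uint8);Rm,t=pose(p,lying)
    for P in parts:
        q=proj(c,P@Rm.T+t);cv2.fillConvexPoly(m,cv2.convexHull(((q+.5)*2*16).astype(np.int32)),255,cv2.LINE_AA,4)
    return cv2.resize(m,(512,384),interpolation=cv2.INTER_AREA)/255.
def fit(obs,p0,lying,parts,step=(15,15,.15)):
    def cost(p):
        s=0
        for c,m in obs:
            k=sil(c,p,lying,parts);s+=np.abs(k-m).sum()/m.sum()
        return s
    p0=np.array(p0,float)
    for st in (1,.3):
        S=np.vstack([p0]+[p0+np.eye(3)[i]*step[i]*st for i in range(3)])
        r=minimize(cost,p0,method='Nelder-Mead',options=dict(initial_simplex=S,xatol=.02,fatol=1e-5,maxiter=300));p0=r.x
    return r.x,r.fun
E
cat > fit0.py <<'E'
from h import *
C={n:cam(n) for n in('scene','side')}
M={}
for n in C:
    bot.capture(n)
    # fallen: the mask nearest expected pixel (white one)
    ex={'scene':(308,240),'side':(241,245)}[n]
    L=bot.outline_of('fallen_box',n); M[n]=min(L,key=lambda r:np.hypot(*(np.array(r['pixel'])-ex)))['mask']
    M[n+'r']=[r for r in bot.outline_of('row_a',n) if np.hypot(*(np.array(r['pixel'])-{'scene':(195,197),'side':(248,165)}[n]))<60]
    print(n,[(r['pixel'],round(r['p'],2)) for r in M[n+'r']])
g=onz(C['scene'],[[308,240]],60)[0];print(g)
for s in (['scene'],['side'],['scene','side']):
    print(s,fit([(C[k],M[k].astype(float)) for k in s],[g[0],g[1]-25,0],True,PARTS))
ALL=np.zeros((384,512),bool)
for r in sorted(M['scener'],key=lambda r:r['pixel'][0]):
    g=onz(C['scene'],[r['pixel']],40)[0]
    print('row',fit([(C['scene'],r['mask'].astype(float))],[g[0],g[1],0],False,CASE)); ALL|=r['mask']
row=[boxpts(4,60)+[0,d,0] for d in(-102,0,102)]
print('row all',fit([(C['scene'],ALL.astype(float))],[*onz(C['scene'],[[195,197]],40)[0][:2],0],False,row))
for t in('solder_reel','screwdriver','multimeter'):
    for r in bot.outline_of(t,'scene')[:1]: print(t,r['p'],onz(C['scene'],[r['pixel']],20)[0])
E
python3 fit0.py
```

```text
scene [([225.4, 213.4], 0.9), ([167.8, 180.0], 0.75), ([196.9, 198.1], 0.72)]
side [([253.5, 160.0], 0.87), ([242.9, 187.0], 0.85), ([252.9, 142.1], 0.73)]
[572.89003511 204.48280309  60.        ]
['scene'] (array([5.80718286e+02, 1.70181946e+02, 2.94452695e-01]), np.float64(0.08192860295897589))
['side'] (array([5.83235452e+02, 1.72792350e+02, 3.38764295e-01]), np.float64(0.05855882352941177))
['scene', 'side'] (array([5.82070520e+02, 1.71116953e+02, 3.07612862e-01]), np.float64(0.15117929571247524))
row (array([ 6.89477891e+02, -2.25609189e+02,  1.08161181e-01]), np.float64(0.28470294484835135))
row (array([ 6.74125497e+02, -1.24621907e+02,  1.70852863e-01]), np.float64(0.20480887304416714))
row (array([ 6.57353397e+02, -1.91747450e+01,  1.75400768e-01]), np.float64(0.04536875678163944))
row all (array([ 6.73204404e+02, -1.19394414e+02,  1.54591906e-01]), np.float64(0.043281329923273666))
solder_reel 0.84 [374.77298903 315.08606386  20.        ]
screwdriver 0.65 [560.01326464 202.90313281  20.        ]
multimeter 0.62 [ 397.20363301 -154.81383541   20.        ]
```

```bash
python3 -m jog '[[20,9,0,0,0,-0.104],[20,9,0,0,0,-0.104],[20,9,0,0,0,-0.104],[20,9,0,0,0,0],[20,9,0,0,0,0],[20,9,0,0,0,0],[20,9,0,0,0,0],[20,9,0,0,0,0],[20,9,0,0,0,0],[20,9,0,0,0,0],[18,9,0,0,0,0],[18,8,0,0,0,0]]' 45
python3 - <<'E'
from h import *
c=cam('scene')
S=.64
for n,px,z in [('orange bottom/top corners',[(463,450),(500,457),(487,537),(449,525)],100),('green top',[(478,272),(544,247),(551,266),(490,292)],100),('psu',[(607,507),(722,598)],141)]:
    print(n,onz(c,np.array(px)*S,z).round(0)[:,:2].tolist())
o=bot.get_obs();print(o['time'],o['tool_pos'],o['tcp_rot'])
E
```

```text
time: 2.15
tool_pos: [567.7, 255.3, 226.6]
tcp_rot: [-3.142, 0.0, 1.883]
contact_force: [0.8, 0.5, 0.1]
grip_width: 41.5
finger_force: 0.0
orange bottom/top corners [[707.0, 273.0], [676.0, 323.0], [785.0, 387.0], [810.0, 333.0]]
green top [[438.0, 81.0], [313.0, 136.0], [338.0, 170.0], [456.0, 123.0]]
psu [[642.0, 492.0], [638.0, 696.0]]
2.15 [567.74556744 255.26492431 226.59551734] [-3.14154430e+00  5.30698463e-05  1.88293529e+00]
```

```bash
python3 -m jog '[[1,-3,20,0,0,0],[1,-3,20,0,0,0],[1,-3,20,0,0,0],[1,-3,20,0,0,0],[1,0,20,0,0,0],[0,0,20,0,0,0],[0,0,18,0,0,0],[0,0,0,0,0,0]]'
python3 - <<'E'
from h import *
for n in ('wrist','side'): cv2.imwrite(f'pics/{n}1.png',bot.capture(n)[:,:,::-1])
a=cv2.imread('pics/side1.png')[150:320,130:400];b=cv2.imread('pics/wrist1.png')
cv2.imwrite('pics/c1.png',np.hstack([cv2.resize(a,(400,252)),cv2.resize(b,(336,252))]))
E
```

```text
time: 2.95
tool_pos: [553.1, 254.9, 86.1]
tcp_rot: [-3.136, 0.0, 1.883]
contact_force: [0.5, 0.3, 0.9]
grip_width: 41.5
finger_force: 0.0
```

View pics/c1.png

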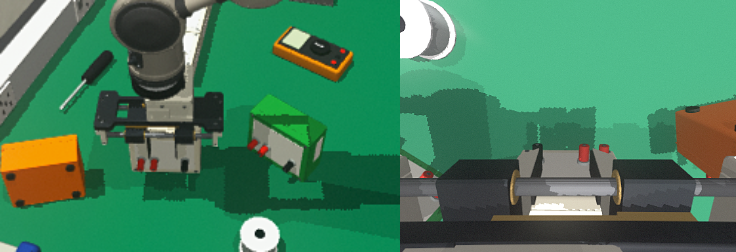

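```bash
python3 -m jog '[[-3,0,0,0,0,0],[-3,0,0,0,0,0],[-3,0,0,0,0,0],[-2,0,0,0,0,0],[-1,0,0,0,0,0],[-1,0,0,0,0,0],[0,0,0,0,0,0]]'
python3 -m jog '[[-1,0,0,0,0,0],[-1,0,0,0,0,0],[-1,0,0,0,0,0],[0,0,0,0,0,0]]'
python3 - <<'E'
from h import *
for n in ('wrist','side'): cv2.imwrite(f'pics/{n}2.png',bot.capture(n)[:,:,::-1])
a=cv2.imread('pics/side2.png')[180:320,170:350];b=cv2.imread('pics/wrist2.png')
cv2.imwrite('pics/c2.png',np.hstack([cv2.resize(a,(450,350)),cv2.resize(b,(336,350))]))
E
```

```text
time: 3.75
tool_pos: [558.8, 242.9, 88.8]
tcp_rot: [3.142, 0.0, 1.883]
contact_force: [0.1, 0.1, -0.8]
grip_width: 41.5
finger_force: 0.0
time: 4.15
tool_pos: [559.7, 240.0, 88.7]
tcp_rot: [3.142, 0.0, 1.883]
contact_force: [0.0, -0.5, 0.4]
grip_width: 41.5
finger_force: 0.0
```

View pics/c2.png

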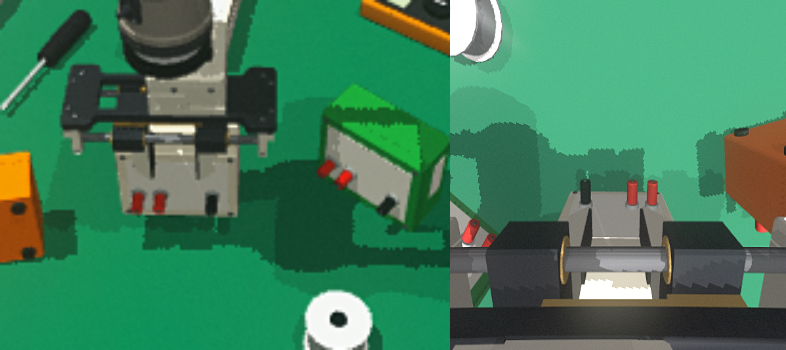

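```bash
python3 -m jog '[[-1,0,0,0,0,0],[-1,0,0,0,0,0],[-2,0,-1,0,0,0],[-2,0,-1,0,0,0],[-2,0,-1.2,0,0,0],[-2,0,-1.2,0,0,0],[-3,0,-1.4,0,0,0],[-3,0,-1.4,0,0,0],[-3,0,-1.2,0,0,0],[-3,0,-1.2,0,0,0],[0,0,0,0,0,0]]'
python3 - <<'E'
from h import *
for n in ('scene','side'): cv2.imwrite(f'pics/{n}3.png',bot.capture(n)[:,:,::-1])
a=cv2.imread('pics/side3.png')[180:320,170:350];b=cv2.imread('pics/scene3.png')[150:290,230:390]
cv2.imwrite('pics/c3.png',np.hstack([cv2.resize(a,(400,311)),cv2.resize(b,(356,311))]))
E
```

```text
time: 5.35
tool_pos: [566.6, 218.7, 98.4]
tcp_rot: [3.142, 0.0, 1.882]
contact_force: [-0.9, 0.7, -0.7]
grip_width: 41.4
finger_force: 0.4
```

View pics/c3.png

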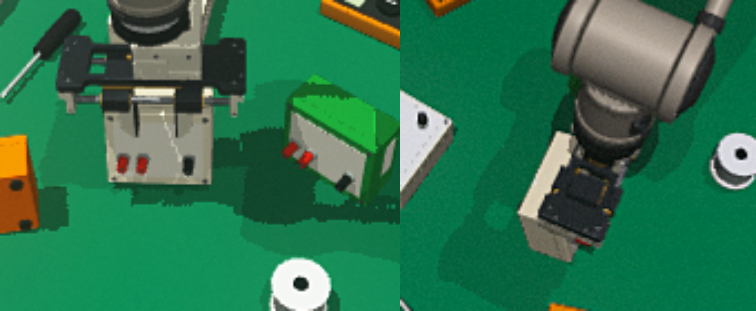

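The side crop shows the lid tilting back (about 15 degrees) with the terminals still facing the camera, so it is tipping rather than sliding. I'll continue the arc.

```bash
python3 -m jog '[[-3,0,-1,0,0,0],[-3,0,-1,0,0,0],[-3,0,-0.8,0,0,0],[-3,0,-0.8,0,0,0],[-3,0,-0.6,0,0,0],[-3,0,-0.5,0,0,0],[-3,0,-0.4,0,0,0],[-3,0,-0.2,0,0,0],[-3,0,0,0,0,0],[-3,0,0,0,0,0],[-3,0,0,0,0,0],[0,0,0,0,0,0]]'
python3 - <<'E'
from h import *
for n in ('scene','side'): cv2.imwrite(f'pics/{n}4.png',bot.capture(n)[:,:,::-1])
a=cv2.imread('pics/side4.png')[150:320,170:350];b=cv2.imread('pics/scene4.png')[150:290,230:390]
cv2.imwrite('pics/c4.png',np.hstack([cv2.resize(a,(360,340)),cv2.resize(b,(388,340))]))
E
```

```text
time: 6.65
tool_pos: [576.7, 187.4, 103.6]
tcp_rot: [3.141, 0.0, 1.882]
contact_force: [-0.0, 1.0, -0.1]
grip_width: 41.3
finger_force: 0.0
```

View pics/c4.png

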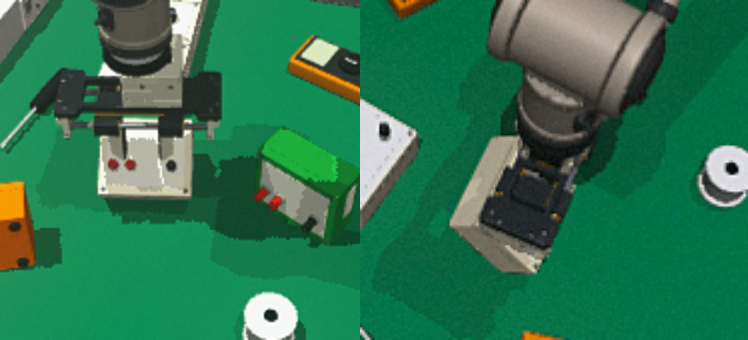

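```bash
python3 -m jog '[[-2,0,0,0,0,0],[-2,0,0,0,0,0],[-2,0,0,0,0,0],[-2,0,0,0,0,0],[-2,0,0,0,0,0],[-2,0,0,0,0,0],[0,0,0,0,0,0],[0,0,0,0,0,0],[0,0,0,0,0,0]]'
python3 - <<'E'
from h import *
for n in ('scene','side'): cv2.imwrite(f'pics/{n}5.png',bot.capture(n)[:,:,::-1])
a=cv2.imread('pics/side5.png')[150:320,170:350];b=cv2.imread('pics/scene5.png')[150:290,230:390]
cv2.imwrite('pics/c5.png',np.hstack([cv2.resize(a,(360,340)),cv2.resize(b,(388,340))]))
E
```

```text
time: 7.65
tool_pos: [580.2, 176.5, 103.7]
tcp_rot: [3.141, -0.0, 1.883]
contact_force: [1.1, 0.7, 0.6]
grip_width: 41.4
finger_force: 0.0
```

View pics/c5.png

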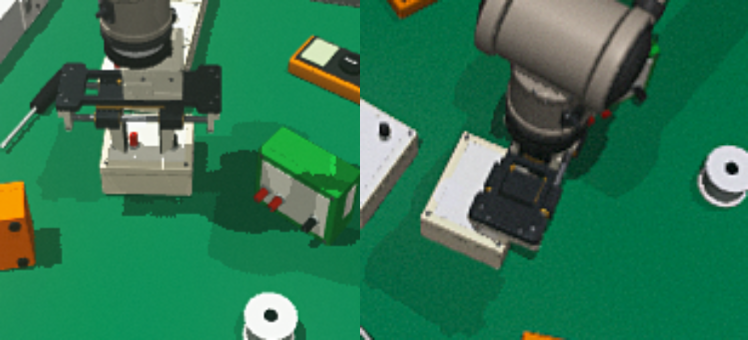

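The box now stands on its feet, lid and terminals up. I'll back off towards its front side, turn the tool, then measure.

```bash
python3 -m jog '[[0,0,-20,0,0,0],[-2,-10,-20,0,0,0],[-3,-14,-20,0,0,0],[-3,-14,-20,0,0,0],[-3,-14,-20,0,0,0],[-3,-14,0,0,0,0],[-3,-16,0,0,0,0],[-3,-16,0,0,0,0],[-3,-14,0,0,0,0]]'
python3 -m jog '[[0,0,0,0,0,0.144],[0,0,0,0,0,0.144],[0,0,0,0,0,0.144],[0,0,0,0,0,0.144],[0,0,0,0,0,0.144],[0,0,0,0,0,0.144],[0,0,0,0,0,0.144],[0,0,0,0,0,0.144],[0,0,0,0,0,0.144],[0,0,0,0,0,0.144],[0,0,0,0,0,0.144],[0,0,0,0,0,0.144]]'
cat > fit1.py <<'E'
from h import *
import sys
C={n:cam(n) for n in('scene','side')}
M={}
I={n:bot.capture(n)[:,:,::-1].copy() for n in C}
OB=[];P=[boxpts(4,60)]+[cyl(x,12) for x in(-34,18,40)]
for n in C:
    L=bot.outline_of('fallen_box',n)+bot.outline_of('row_a',n);M[n]=L
g=np.array([float(a) for a in sys.argv[1:3]])
for n in C:
    e=proj(C[n],[[g[0],g[1],35]])[0]
    r=min(M[n],key=lambda r:np.hypot(*(np.array(r['pixel'])-e)));print(n,r['pixel'],e.round(0),round(r['p'],2),r['mask'].sum())
    OB.append((C[n],r['mask'].astype(float)))
    print(n,fit(OB[-1:],[*g,.2],False,P))
p,_=fit(OB,[*g,.2],False,P);print('both',p)
ALL=np.zeros((384,512),bool)
for r in M['scene']:
    w=onz(C['scene'],[r['pixel']],40)[0]
    for d in(-102,0,102):
        q=np.array([673.2,-119.4])+d*np.array([-.154,.988])
        if np.hypot(*(w[:2]-q))<30: ALL|=r['mask']
row=[boxpts(4,60)+[0,d,0] for d in(-102,0,102)]
ps,f=fit([(C['scene'],ALL.astype(float))],[673,-119,.155],False,row);print('row',ps,f)
rp=ps
u=np.array([np.cos(rp[2]),np.sin(rp[2])]);v=np.array([-u[1],u[0]])
d=p[:2]-rp[:2];print('fallen in row frame: x %.1f (want 0) y %.1f (want 202-204) yaw %.3f'%(d@u,d@v,p[2]-rp[2]))
t=bot.get_obs()['tool_pos'][:2]-rp[:2];print('tcp in row frame',t@u,t@v, bot.get_obs()['tool_pos'],bot.get_obs()['tcp_rot'],bot.get_obs()['time'])
for n in C:
    im=cv2.resize(I[n],None,fx=2,fy=2)
    for pp,parts in((p,P),(rp,row)):
        Rm,t0=pose(pp,False)
        for Q in parts:
            if len(Q)!=8: continue
            q=(proj(C[n],Q@Rm.T+t0)+.5)*2
            for i in range(8):
                for j in range(i):
                    if (Q[i]!=Q[j]).sum()==1: cv2.line(im,tuple(q[i].astype(int)),tuple(q[j].astype(int)),(255,0,255),1)
    I[n]=im
a=I['scene'][260:560,250:750];b=I['side'][230:530,380:680]
cv2.imwrite('pics/'+sys.argv[3],np.hstack([a,b]))
E
python3 fit1.py 596 127 f1.png
```

```text
time: 8.65
tool_pos: [479.9, 119.9, 203.8]
tcp_rot: [3.141, 0.0, 1.883]
contact_force: [-0.5, -0.3, -0.6]
grip_width: 41.2
finger_force: 0.0
time: 9.85
tool_pos: [480.6, 120.2, 203.7]
tcp_rot: [3.142, -0.0, 0.149]
contact_force: [-0.1, -0.6, -0.4]
grip_width: 41.2
finger_force: 0.0
scene [281.6, 229.7] [280. 232.] 0.7 1837
scene (array([5.94691558e+02, 1.23376125e+02, 3.01953885e-01]), np.float64(0.032328925037625286))
side [244.1, 228.0] [244. 226.] 0.47 1861
side (array([5.97440503e+02, 1.25857645e+02, 3.27224091e-01]), np.float64(0.05011853209849228))
both [5.96003915e+02 1.24650183e+02 3.12221983e-01]
row [ 6.74424391e+02 -1.20613986e+02  1.58241937e-01] 0.06047393940972449
fallen in row frame: x -38.8 (want 0) y 254.6 (want 202-204) yaw 0.154
tcp in row frame -153.40375629249155 268.33166576253376 [480.65294916 120.19137812 203.66494226] [ 3.14157339e+00 -1.54010686e-04  1.57720626e-01] 10.15
```

View pics/f1.png

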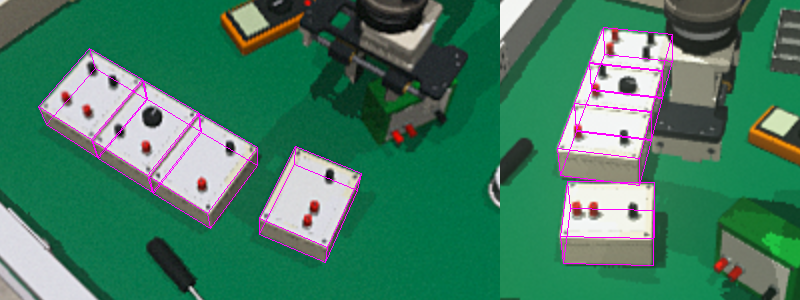

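```bash
python3 -m jog '[[10,5,0,0,0,0],[11,5,0,0,0,0],[10,5,24,0,0,0],[0,0,25,0,0,0],[0,0,25,0,0,0],[0,0,25,0,0,0],[0,0,25,0,0,0],[0,0,25,0,0,0],[0,0,15,0,0,0],[0,0,10,0,0,0],[0,0,0,0,0,0]]' 60
python3 - <<'E'
from h import *
rp=[674.4,-120.6];u=np.array([.9875,.1576]);v=np.array([-u[1],u[0]])
o=bot.get_obs();t=o['tool_pos'][:2]-rp;print(t@u,t@v,o['tool_pos'],o['tcp_rot'],o['contact_force'])
E
```

```text
time: 11.25
tool_pos: [513.5, 109.8, 28.3]
tcp_rot: [-3.141, 0.002, 0.155]
contact_force: [0.8, -0.4, -0.5]
grip_width: 55.2
finger_force: 0.0
-122.56406227682288 252.82774940433225 [513.52137153 109.75268613  28.29307937] [-3.14148229e+00  2.16964877e-03  1.54786677e-01] [ 0.82315627 -0.42247702 -0.46193322]
```

Now I'll push from the front, stopping about 5 mm short of flush, and measure.

```bash
python3 -m jog '[[4,0,0,0,0,0],[4,0,0,0,0,0],[4,0,0,0,0,0],[4,0,0,0,0,0],[4,0,0,0,0,0],[4,0,0,0,0,0],[4,0,0,0,0,0],[4,0,0,0,0,0],[4,0,0,0,0,0],[4,0,0,0,0,0],[4,0,0,0,0,0],[3,0,0,0,0,0]]'
python3 fit1.py 636 133 f2.png
```

```text
time: 12.45
tool_pos: [559.7, 117.4, 30.1]
tcp_rot: [3.142, 0.001, 0.155]
contact_force: [-6.7, -1.3, 6.3]
grip_width: 55.1
finger_force: 3.4
scene [273.6, 240.8] [272. 243.] 0.81 1793
scene (array([6.30743960e+02, 1.20158316e+02, 1.80968275e-01]), np.float64(0.07344465951467034))
side [226.5, 222.8] [230. 224.] 0.73 1272
side (array([6.40378318e+02, 1.23853283e+02, 3.52497601e-01]), np.float64(0.5251479837217906))
both [6.32336018e+02 1.20748016e+02 1.90454015e-01]
row [ 6.74019182e+02 -1.21038784e+02  1.64226515e-01] 0.04027315929620711
fallen in row frame: x -1.6 (want 0) y 245.3 (want 202-204) yaw 0.026
tcp in row frame -73.1506737961661 253.77834130300946 [560.36269854 117.36564387  29.8611396 ] [ 3.14149104e+00 -9.15573173e-04  1.54812034e-01] 12.75
```

```bash
python3 -m jog '[[-3,0,0,0,0,0],[-6,0,0,0,0,0],[-6,0,-10,0,0,0],[-5,6,-25,0,0,0],[-5,8,-25,0,0,0],[-5,8,-25,0,0,0],[0,8,-25,0,0,0],[0,8,-25,0,0,0],[0,8,-25,0,0,0],[0,8,-25,0,0,0],[0,8,-20,0,0,0],[0,0,0,0,0,0]]'
python3 - <<'E'
from h import *
c=cam('wrist');im=bot.capture('wrist');cv2.imwrite('pics/w3.png',im[:,:,::-1])
print(c[3],c[2][:,2],bot.get_obs()['tool_pos'],bot.get_obs()['time'])
rp=np.array([674.4,-120.6]);u=np.array([.9875,.1576]);v=np.array([-u[1],u[0]])
for b in(-153,-51,51,153,195,295): print(b,proj(c,[[*(rp-60*u+b*v),60]])[0].round(0))
E
```

```text
time: 13.95
tool_pos: [541.2, 50.7, 238.2]
tcp_rot: [3.14, -0.007, 0.154]
contact_force: [0.4, -0.6, -0.5]
grip_width: 55.1
finger_force: 0.0
[618.59265139  62.3521159  396.15492879] [-0.28332457 -0.04477736 -0.95797817] [540.25679035  51.17212004 236.12180347] 14.0
-153 [573. 130.]
-51 [475. 131.]
51 [380. 132.]
153 [286. 133.]
195 [247. 133.]
295 [155. 133.]
```

View pics/w3.png

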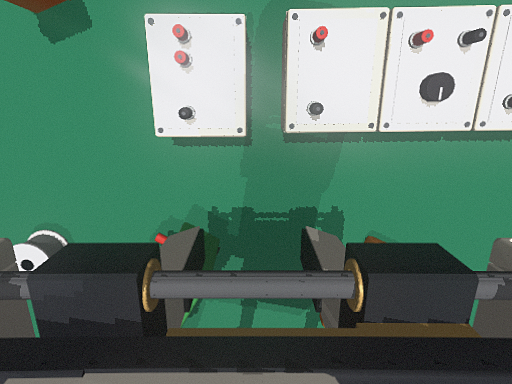

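```bash
cat > wf.py <<'E'
from h import *
# front edges of the lids in the wrist picture, on the plane z=60
def fronts(n=3):
    out=[]
    for _ in range(n):
        c=cam('wrist');im=bot.capture('wrist')
        g=im.min(2).astype(float)
        m=(g>130).astype(np.uint8);m[230:]=0
        k,lab,st,_c=cv2.connectedComponentsWithStats(cv2.morphologyEx(m,cv2.MORPH_OPEN,np.ones((5,5))))
        res=[]
        for i in range(1,k):
            x,y,w,h,a=st[i]
            if a<1500: continue
            pts=[]
            for col in range(x+10,x+w-9):
                r=y+h-18+np.arange(30);pr=cv2.GaussianBlur(g,(3,3),0)[r,col];d=pr[:-1]-pr[1:];j=d.argmax()
                if d[j]<12: continue
                s=d[max(j-2,0):j+3];pts.append((col,r[0]+.5+(s*np.arange(max(j-2,0),max(j-2,0)+len(s))).sum()/s.sum()))
            W=onz(c,pts,60)[:,:2]
            for _ in range(3):
                f=np.polyfit(W[:,1],W[:,0],1);e=np.abs(W[:,0]-np.polyval(f,W[:,1]));W=W[e<max(.6,2*e.std())]
            f=np.polyfit(W[:,1],W[:,0],1)
            res.append((x,w,W[:,1].min(),W[:,1].max(),np.polyval(f,W[:,1].mean()),W[:,1].mean(),-np.arctan(f[0]),len(W)))
        out.append(sorted(res))
    return out
if __name__=='__main__':
    for r in fronts():
        for q in r: print(np.round(q,3).tolist())
        print()
    o=bot.get_obs();print(o['tool_pos'],o['tcp_rot'])
E
python3 wf.py
```

```text
[144.0, 103.0, 73.501, 158.86, 572.523, 116.198, 0.159, 81.0]
[286.0, 106.0, -79.689, 11.293, 600.818, -33.762, 0.163, 86.0]
[381.0, 117.0, -190.132, -89.21, 617.701, -138.687, 0.162, 95.0]
[477.0, 35.0, -204.519, -189.115, 627.067, -196.819, 0.159, 16.0]

[144.0, 104.0, 72.914, 158.909, 572.548, 115.936, 0.158, 82.0]
[287.0, 106.0, -79.34, 11.074, 600.835, -33.694, 0.163, 86.0]
[382.0, 118.0, -190.072, -88.795, 617.669, -138.485, 0.163, 96.0]
[479.0, 33.0, -202.317, -189.051, 626.969, -195.697, 0.159, 14.0]

[144.0, 104.0, 73.189, 158.907, 572.483, 116.064, 0.158, 82.0]
[288.0, 107.0, -80.707, 10.482, 600.828, -34.367, 0.164, 86.0]
[383.0, 121.0, -193.055, -89.028, 617.858, -139.845, 0.159, 98.0]
[480.0, 32.0, -201.185, -188.963, 626.779, -195.078, 0.153, 13.0]

[539.08962783  51.80574874 233.5262083 ] [-3.14108310e+00  1.94495393e-03  1.55017873e-01]
```

The wrist picture shows the fallen box's front edge near row 135 and the row's near 131. The fit puts the fallen box 3.9 mm short of flush and square to within 0.003 rad, with row yaw about 0.161. Next I'll go to the left side.

```bash
python3 -m jog '[[10,-13,0,0,0,0],[10,-13,0,0,0,0],[10,-13,0,0,0,0],[10,-13,0,0,0,0],[10,-13,0,0,0,0],[10,-13,0,0,0,0],[10,-13,0,0,0,0],[10,-13,0,0,0,0],[10,-13,0,0,0,0],[9,-13,0,0,0,0],[0,0,0,0,0,0]]'
python3 -m jog '[[0,0,0,0,0,-0.143],[0,0,0,0,0,-0.143],[0,0,0,0,0,-0.143],[0,0,0,0,0,-0.143],[0,0,0,0,0,-0.143],[0,0,0,0,0,-0.143],[0,0,0,0,0,-0.143],[0,0,0,0,0,-0.143],[0,0,0,0,0,-0.143],[0,0,0,0,0,-0.143],[0,0,0,0,0,-0.147],[0,0,0,0,0,0]]'
python3 - <<'E'
from h import *
c=np.array([631.3,120.5]);u=np.array([.987,.160]);v=np.array([-u[1],u[0]])
o=bot.get_obs();t=o['tool_pos'][:2]-c;print(t@u,t@v,o['tool_pos'],o['tcp_rot'],o['joint_positions'])
E
```

```text
time: 15.25
tool_pos: [618.1, 198.2, 233.5]
tcp_rot: [-3.141, 0.001, 0.158]
contact_force: [-0.4, -0.5, -0.2]
grip_width: 55.3
finger_force: 0.0
time: 16.45
tool_pos: [617.5, 195.4, 234.3]
tcp_rot: [-3.141, 0.0, 1.733]
contact_force: [-0.7, 0.0, 0.9]
grip_width: 54.8
finger_force: 0.0
-1.6154035095048913 76.08496349409506 [617.52882143 195.35468584 234.33901613] [-3.14107749e+00  1.83359797e-04  1.73342649e+00] [ 1.88239278e-01  5.70316356e-01  1.13384867e+00 -1.71620500e-04
  1.43794732e+00  2.56319361e-02]
```

```bash
python3 -m jog '[[0,0,20,0,0,0],[0,0,25,0,0,0],[0,0,25,0,0,0],[0,0,25,0,0,0],[0,0,25,0,0,0],[0,0,25,0,0,0],[0,0,25,0,0,0],[0,0,20,0,0,0],[0,0,14,0,0,0],[0,0,0,0,0,0]]'
python3 -m jog '[[-5,0,0,0,0,0],[-5,0,0,0,0,0],[-4,0,0,0,0,0],[-3,0,0,0,0,0],[-3,0,0,0,0,0],[-3,0,0,0,0,0],[-4,0,0,0,0,0],[-4,0,0,0,0,0],[-4,0,0,0,0,0],[-4,0,0,0,0,0],[-4,0,0,0,0,0],[-4,0,0,0,0,0]]'
python3 fit1.py 637 92 f3.png
```

```text
time: 17.45
tool_pos: [616.4, 195.0, 28.5]
tcp_rot: [-3.138, 0.0, 1.73]
contact_force: [-0.2, 0.1, 0.1]
grip_width: 55.0
finger_force: 0.0
time: 18.65
tool_pos: [625.9, 149.8, 32.0]
tcp_rot: [3.139, -0.001, 1.732]
contact_force: [-0.9, 6.3, 4.7]
grip_width: 55.3
finger_force: 3.0
scene [255.1, 230.2] [261. 234.] 0.97 925
scene (array([635.59407186,  63.82797711,   0.66755492]), np.float64(0.9862384737678855))
side [231.7, 226.0] [235. 213.] 0.58 426
side (array([6.43000084e+02, 9.47370560e+01, 3.77372104e-01]), np.float64(3.283844241922121))
both [6.40827437e+02 8.78987759e+01 2.51351193e-01]
row [ 6.74967413e+02 -1.25061220e+02  1.62123900e-01] 0.09054778460905129
fallen in row frame: x 0.7 (want 0) y 215.7 (want 202-204) yaw 0.089
tcp in row frame -4.434341564070886 278.42524820848433 [625.64931525 148.99718202  31.01148352] [ 3.14044189e+00 -5.41766153e-05  1.73174870e+00] 18.95
```

View pics/f3.png

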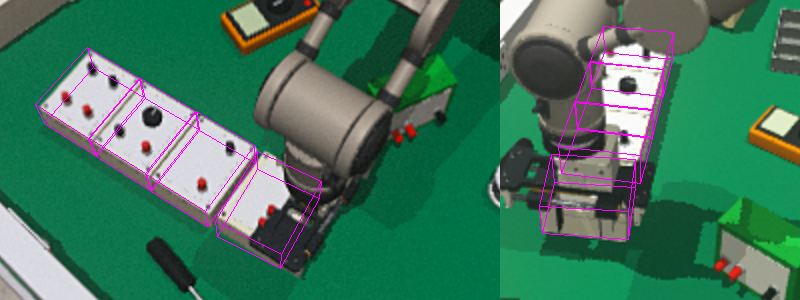

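```bash
python3 -m jog '[[-2,0,0,0,0,0],[-2,0,0,0,0,0],[-2,0,0,0,0,0],[-1,0,0,0,0,0],[-1,0,0,0,0,0]]'
python3 -m jog '[[-1,0,0,0,0,0]]'; python3 -m jog '[[-1,0,0,0,0,0]]'
python3 - <<'E'
from h import *
c=cam('scene');im=bot.capture('scene')[:,:,::-1];o=bot.get_obs();print(o['contact_force'],o['tool_pos'])
cv2.imwrite('pics/s4.png',cv2.resize(im[150:270,130:300],(780,550),interpolation=cv2.INTER_CUBIC))
E
```

```text
time: 19.45
tool_pos: [626.6, 141.6, 31.0]
tcp_rot: [3.141, -0.001, 1.732]
contact_force: [-1.8, 5.9, 4.3]
grip_width: 54.9
finger_force: 3.0
time: 19.55
tool_pos: [626.7, 140.8, 31.0]
tcp_rot: [3.141, -0.001, 1.732]
contact_force: [-1.8, 10.4, 5.5]
grip_width: 55.3
finger_force: 5.2
time: 19.65
tool_pos: [626.7, 140.5, 31.0]
tcp_rot: [3.141, -0.002, 1.732]
contact_force: [-1.7, 10.9, 4.4]
grip_width: 55.0
finger_force: 5.1
[-0.97622864  8.41603023  4.87472803] [626.76849662 140.45860099  31.00277853]
```

View pics/s4.png

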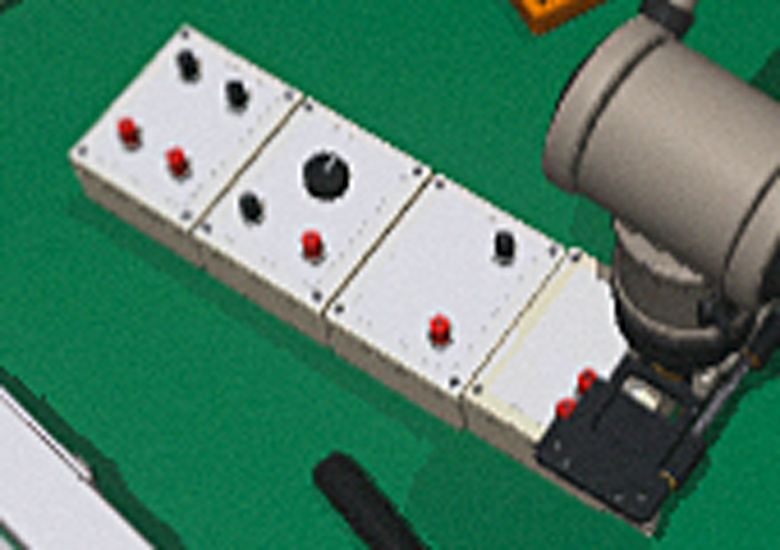

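Contact is shown by the side force jumping from 6 to 11 N, and the scene crop shows the gap closed. I'll withdraw and go round to the front.

```bash
python3 -m jog '[[2,0,0,0,0,0],[5,0,0,0,0,0],[8,0,-5,0,0,0],[0,0,-25,0,0,0],[0,0,-25,0,0,0],[0,0,-25,0,0,0],[0,0,-25,0,0,0],[0,0,-25,0,0,0],[0,0,-25,0,0,0],[0,0,-25,0,0,0],[0,0,-25,0,0,0],[0,0,0,0,0,0]]'
python3 -m jog '[[-8,-9,0,0,0,0],[-8,-9,0,0,0,0],[-8,-9,0,0,0,0],[-8,-9,0,0,0,0],[-8,-9,0,0,0,0],[-8,-9,0,0,0,0],[-8,-9,0,0,0,0],[-7,-9,0,0,0,0],[-7,-9,0,0,0,0],[-6,-8,0,0,0,0],[0,0,0,0,0,0]]'
python3 -m jog '[[0,0,0,0,0,0.143],[0,0,0,0,0,0.143],[0,0,0,0,0,0.143],[0,0,0,0,0,0.143],[0,0,0,0,0,0.143],[0,0,0,0,0,0.143],[0,0,0,0,0,0.143],[0,0,0,0,0,0.143],[0,0,0,0,0,0.143],[0,0,0,0,0,0.143],[0,0,0,0,0,0.141],[0,0,0,0,0,0]]'
python3 - <<'E'
import sys
from h import *
c=cam('wrist');im=bot.capture('wrist');cv2.imwrite('pics/w5.png',im[:,:,::-1])
E
python3 wf.py; python3 fit1.py 641 82 f5.png
```

```text
time: 20.9
tool_pos: [625.9, 154.1, 240.0]
tcp_rot: [3.134, 0.001, 1.732]
contact_force: [0.4, 0.2, 0.1]
grip_width: 55.3
finger_force: 0.0
time: 22.0
tool_pos: [548.1, 63.6, 235.9]
tcp_rot: [-3.142, 0.0, 1.731]
contact_force: [-0.5, 0.1, 0.1]
grip_width: 55.0
finger_force: 0.0
time: 23.2
tool_pos: [549.0, 64.7, 235.6]
tcp_rot: [-3.141, -0.0, 0.16]
contact_force: [0.3, 0.2, 0.3]
grip_width: 55.2
finger_force: 0.0
[201.0, 204.0, -78.023, 113.786, 588.769, 27.347, 0.187, 82.0]
[391.0, 120.0, -193.627, -88.766, 617.906, -139.979, 0.161, 97.0]

[201.0, 204.0, -76.888, 113.77, 588.301, 29.621, 0.188, 85.0]
[391.0, 121.0, -194.65, -88.778, 618.003, -140.537, 0.162, 98.0]

[201.0, 204.0, -76.918, 113.744, 588.795, 27.393, 0.188, 89.0]
[391.0, 121.0, -194.674, -88.775, 618.007, -140.55, 0.161, 98.0]

[548.88021763  64.51980209 235.61102539] [-3.14156848e+00 -1.25498685e-04  1.63623531e-01]
scene [258.2, 229.1] [257. 233.] 0.79 1826
scene (array([6.37862407e+02, 7.92184522e+01, 1.66991760e-01]), np.float64(0.04878336876919442))
side [236.7, 208.2] [235. 210.] 0.72 1697
side (array([6.40339299e+02, 8.01260721e+01, 2.27462670e-01]), np.float64(0.08529238448473085))
both [6.38680719e+02 7.96557301e+01 1.78030719e-01]
row [ 6.75094221e+02 -1.24889040e+02  1.60794195e-01] 0.09708284504550618
fallen in row frame: x -3.2 (want 0) y 207.7 (want 202-204) yaw 0.017
tcp in row frame -94.33865588724846 207.09441332606264 [548.8162195   64.43012008 235.65494546] [ 3.14158155e+00 -1.18191570e-04  1.61326974e-01] 23.7
```

View pics/w5.png

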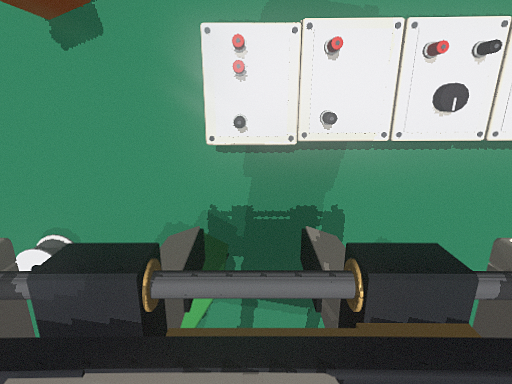

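The wrist picture shows the fallen box at columns 203-298, closed up to the end box at 300-402. Its front is at row 144 against about 140 for the row, so it still has to go forward a little. I'll split the edge fit by columns.

```bash
cat > we.py <<'E'
from h import *
def edge(c,g,box,axis):
    # axis 'h': lower edge over columns; 'v': left/right brightness minimum (gap) over rows
    x0,x1,y0,y1=box;pts=[]
    for col in range(x0,x1):
        pr=g[y0:y1,col];d=pr[:-1]-pr[1:];j=int(d.argmax());s=np.clip(d[max(j-2,0):j+3],0,None);k=np.arange(max(j-2,0),max(j-2,0)+len(s))
        pts.append((col,y0+.5+(s*k).sum()/s.sum()))
    W=onz(c,pts,60)[:,:2]
    for _ in range(4):
        f=np.polyfit(W[:,1],W[:,0],1);e=np.abs(W[:,0]-np.polyval(f,W[:,1]));W=W[e<=max(.6,2*e.std())]
    f=np.polyfit(W[:,1],W[:,0],1);return f,W[:,1].mean(),len(W)
def run(A,B,Cc,rows):
    import sys
    for _ in range(3):
        c=cam('wrist');im=bot.capture('wrist');g=cv2.GaussianBlur(im.min(2).astype(float),(3,3),0)
        F=[edge(c,g,(*q,*rows),'h') for q in (A,B,Cc)]
        (fa,ya,na),(fb,yb,nb),(fc,yc,nc)=F
        pts=np.array([[np.polyval(f,y),y] for f,y,_ in F])
        sl=(pts[1,0]-pts[2,0])/(yb-yc)
        print('row yaw by centres %.4f, own yaws %s, n %s, fallen short of line by %.2f (x %.1f line %.1f)'%(-np.arctan(sl),[round(-np.arctan(f[0]),4) for f,_,_ in F],[na,nb,nc],(pts[1,0]+sl*(ya-yb)-pts[0,0])*np.cos(.16),pts[0,0],pts[1,0]+sl*(ya-yb)))
if __name__=='__main__': 
    import json,sys
    run(*json.loads(sys.argv[1]))
E
python3 we.py '[[215,290],[308,384],[400,480],[128,156]]'
```

```text
row yaw by centres 0.1602, own yaws [np.float64(0.162), np.float64(0.1606), np.float64(0.1608)], n [75, 76, 80], fallen short of line by 3.84 (x 580.2 line 584.1)
row yaw by centres 0.1600, own yaws [np.float64(0.1618), np.float64(0.1605), np.float64(0.1607)], n [75, 76, 80], fallen short of line by 3.86 (x 580.2 line 584.1)
row yaw by centres 0.1600, own yaws [np.float64(0.1623), np.float64(0.1608), np.float64(0.1606)], n [75, 76, 80], fallen short of line by 3.87 (x 580.2 line 584.1)
```

```bash
python3 -m jog '[[0,0,15,0,0,0],[0,0,25,0,0,0],[0,0,25,0,0,0],[0,0,25,0,0,0],[0,0,25,0,0,0],[0,0,25,0,0,0],[0,0,25,0,0,0],[0,0,25,0,0,0],[0,0,15,0,0,0],[0,0,0,0,0,0],[0,0,0,0,0,0]]' 52
python3 -m jog '[[4,0,0,0,0,0],[4,0,0,0,0,0],[4,0,0,0,0,0],[3,0,0,0,0,0],[2,0,0,0,0,0],[2,0,0,0,0,0],[0,0,0,0,0,0]]'
python3 - <<'E'
from h import *
for _ in range(4):
    bot.capture('side');o=bot.get_obs();print(o['tool_pos']@[.9872,.1593,0],o['tool_pos'],o['contact_force'])
E
```

```text
time: 24.95
tool_pos: [549.1, 64.4, 31.0]
tcp_rot: [3.142, -0.0, 0.161]
contact_force: [-0.4, 0.5, 0.2]
grip_width: 47.7
finger_force: 0.0
time: 25.65
tool_pos: [567.8, 67.5, 30.6]
tcp_rot: [3.142, -0.0, 0.161]
contact_force: [0.8, 0.7, 0.1]
grip_width: 47.6
finger_force: 0.0
571.0616978667599 [567.57466405  67.49522608  30.5724026 ] [ 0.10467824 -0.03953504  1.16786745]
570.9392427691338 [567.45548845  67.46506321  30.54255192] [-0.28800813  0.43062799  0.10844942]
570.9004091969227 [567.41418839  67.477228    30.57112666] [0.58401946 0.35200718 0.04748705]
570.8876055758171 [567.40168251  67.47435404  30.57344087] [ 0.2385846  -0.24002131  0.79404587]
```

```bash
python3 -m jog '[[1,0,0,0,0,0],[1,0,0,0,0,0],[1,0,0,0,0,0],[1,0,0,0,0,0],[0.5,0,0,0,0,0],[0,0,0,0,0,0]]'
python3 - <<'E'
from h import *
for _ in range(3):
    bot.capture('side');o=bot.get_obs();print(o['tool_pos']@[.9872,.1593,0],o['tool_pos'],o['contact_force'])
E
```

```text
time: 26.45
tool_pos: [570.6, 68.1, 30.6]
tcp_rot: [-3.141, 0.003, 0.161]
contact_force: [-5.9, -0.5, 4.5]
grip_width: 47.7
finger_force: 2.8
574.1877837600355 [570.64484788  68.09284328  30.6176104 ] [-5.19256404 -0.81163858  3.58674479]
574.1599099968174 [570.61391401  68.1095674   30.59905134] [-5.62494148 -1.14380002  4.57458947]
574.1480321561265 [570.60423862  68.09496419  30.58293929] [-4.92136132 -0.89712694  3.99041168]
```

```bash
python3 -m jog '[[0.8,0,0,0,0,0],[0.8,0,0,0,0,0],[0,0,0,0,0,0]]'
python3 -m jog '[[-2,0,0,0,0,0],[-6,0,0,0,0,0],[-8,0,0,0,0,0],[-8,0,-10,0,0,0],[0,0,-25,0,0,0],[0,0,-25,0,0,0],[0,0,-25,0,0,0],[0,0,-25,0,0,0],[0,0,-30,0,0,0],[0,0,-35,0,0,0],[0,0,-30,0,0,0],[0,0,0,0,0,0]]'
python3 -m jog '[[0,0,0,0,0,0],[0,0,0,0,0,0]]'
python3 we.py '[[215,290],[308,384],[400,480],[120,156]]'
python3 - <<'E'
from h import *
im=bot.capture('wrist')[:,:,::-1];cv2.imwrite('pics/w6.png',cv2.resize(im[:170,190:],None,fx=2.4,fy=2.4))
E
```

```text
time: 26.9
tool_pos: [572.3, 68.4, 30.6]
tcp_rot: [-3.141, 0.003, 0.161]
contact_force: [-4.4, -0.2, 4.8]
grip_width: 47.5
finger_force: 2.7
time: 28.1
tool_pos: [551.4, 64.6, 241.0]
tcp_rot: [3.14, -0.009, 0.161]
contact_force: [0.3, 0.4, -1.0]
grip_width: 47.5
finger_force: 0.0
time: 28.3
tool_pos: [548.9, 64.6, 234.7]
tcp_rot: [-3.141, 0.002, 0.161]
contact_force: [-0.1, -0.1, 0.3]
grip_width: 47.7
finger_force: 0.0
row yaw by centres 0.1593, own yaws [np.float64(0.1618), np.float64(0.1606), np.float64(0.1605)], n [75, 76, 80], fallen short of line by -0.02 (x 584.0 line 584.0)
row yaw by centres 0.1593, own yaws [np.float64(0.1615), np.float64(0.1606), np.float64(0.1606)], n [75, 76, 80], fallen short of line by -0.01 (x 584.0 line 584.0)
row yaw by centres 0.1599, own yaws [np.float64(0.1619), np.float64(0.1606), np.float64(0.1606)], n [75, 76, 80], fallen short of line by -0.09 (x 584.1 line 584.0)
```

View pics/w6.png

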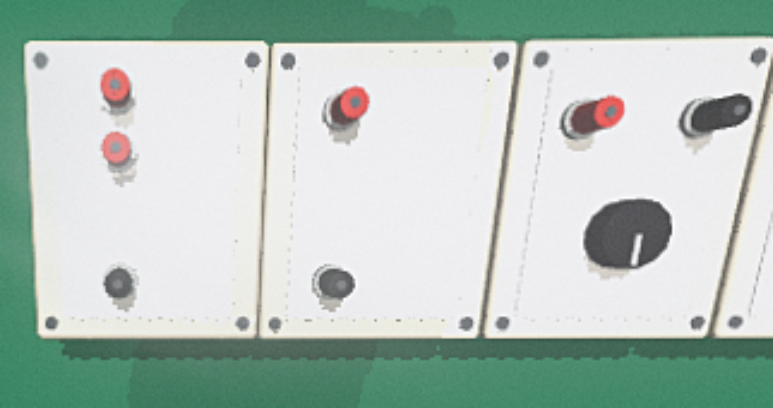

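The last wrist picture shows four lids in line. The fallen box is flush to 0.1 mm, square to about 0.001 rad, and the seam at its side is as narrow as the row's own. I'm handing in.

```bash
python3 -c "
from plant import bot
print(bot.close_job())"
```

```text
the job is handed in; nothing more can be done
None
```

The fallen box was pushed over onto its feet, terminals up, and slid against the end of the row, square to about 0.001 rad and with its front flush to about 0.1 mm by the wrist camera; the job is handed in, at about 29 s on the robot's clock.

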